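# Restock the tube-pack flow lane and book it in

### The job

An emptied tube pack is still standing at the stop of the sloped flow lane: take it out first and leave it in the grey returns tray. Then load every full tube pack on the bench into the lane, upright and lengthwise, so that they slide down and queue closed up behind the stop. When all are in, pick up the scanner, point its window straight at the bar-code label on the lane's side from about 5 to 10 cm away, hold it steady there for two seconds, then lay it flat on its mat again; do not disturb the tube rack, the bottle or the jar.

Things in the scene. Friction and masses are not known exactly. Their poses are not given: they have to be found in the camera images.
- lane: The flow lane's fixed frame, a sheet-metal stand 440 mm long and 110 mm wide at the foot. Origin on the bench under its middle; x points across the lane, away from the robot, y lengthwise towards its high end, z up. Its position and yaw (within about 0.15) change.
- lane_bed: The lane's slippery slide, tilted 0.28 rad; things slide down it by themselves. Origin on its surface, mid-width, at the inner face of the stop, 35 mm over the bench; x across (the lane's x), y uphill along it, z square to it, up. 400 mm long (y 0 to 0.40), 56 mm wide between guide rails 6 mm thick and 10 mm high above it; the stop plate at the low end is 40 mm high.
- label (a point): Centre of the white 66 x 46 mm bar-code label on a plaque at the lane's robot-side flank near its high end, 91 mm above the bench, 65 mm from the lane's middle. Axes as the lane's: the label faces the lane's -x and leans back by 0.44 rad, so that it also faces upward a little; a level scanner pointing along the lane's +x reads it.
- tray: Grey open returns tray, fixed, 170 x 170 mm, walls 4 mm thick and 30 mm high, floor 4 mm thick. Origin at the centre of its underside, on the bench. The tray and the scanner mat may stand on either side.
- mat: Dark rubber scanner mat, fixed, 200 (x) x 120 (y) mm, 4 mm thick, origin at the centre of its underside.
- empty_c (a point): Centre (24 mm up) of the emptied pack: an open-topped white sleeve without tubes, 44 (x) x 62 (y) x 48 mm high, walls 4 mm, about 60 g. It starts in the lane at the stop, long side along the lane, tilted with the slide. z up out of its open top.
- scanner_c (a point): Centre (17 mm up) of the loose hand scanner, which starts lying on its mat: 140 mm long (x), a grey handle 34 mm wide (y) and 34 mm high, 100 mm long, with a black head 46 mm wide at the +x end (x from 30 to 70 mm). z up. About 180 g; it balances within 15 mm of the centre.
- scanner_window (a point): Centre of the scanner's window, on the end face of its black head, 70 mm from the scanner's centre along +x. It reads along its own +x.
- pack1_c (a point): Centre (31 mm up) of a full tube pack: a white sleeve holding six tubes with yellow caps, 62 (x) x 44 (y) x 62 mm high, straight sides, about 200 g, z up through the caps. All packs are alike; three to five of the five are present.
- pack2_c (a point): Centre (31 mm up) of a full tube pack: a white sleeve holding six tubes with yellow caps, 62 (x) x 44 (y) x 62 mm high, straight sides, about 200 g, z up through the caps. All packs are alike; three to five of the five are present.
- pack3_c (a point): Centre (31 mm up) of a full tube pack: a white sleeve holding six tubes with yellow caps, 62 (x) x 44 (y) x 62 mm high, straight sides, about 200 g, z up through the caps. All packs are alike; three to five of the five are present.
- pack4_c (a point): Centre (31 mm up) of a full tube pack: a white sleeve holding six tubes with yellow caps, 62 (x) x 44 (y) x 62 mm high, straight sides, about 200 g, z up through the caps. All packs are alike; three to five of the five are present.
- pack5_c (a point): Centre (31 mm up) of a full tube pack: a white sleeve holding six tubes with yellow caps, 62 (x) x 44 (y) x 62 mm high, straight sides, about 200 g, z up through the caps. All packs are alike; three to five of the five are present.
- rack: Bystander: white foam rack of capped tubes, 110 x 190 x 100 mm high, origin at the centre of its underside.
- bottle: Bystander: white bottle, 64 mm across, 150 mm high, origin at the centre of its underside.
- jar: Bystander: jar beyond the lane, 70 mm across, 90 mm high, origin at the centre of its underside.
Things that resemble listed ones, but are neither listed nor needed, are in the scene too. Leave any red look-alike of the part that bears empty_c alone.

How it is judged:
By the outcome, as a careful person would: the job done as asked, in the order asked, and still so for the second after the job is handed in, with the robot touching nothing.
Of pack1, pack2, pack3, pack4, pack5 only 3 to 5 are there at a start; the rules pass over those that are not, and their reading is None.
At some moment in a run one of pack1, pack2, pack3, pack4, pack5, scanner may be knocked a few centimetres aside while the robot is not near it.
It also fails if it takes over 210 s, if anything falls off the work surface, if the arm or the gripper's body presses on something with over 40 N, if the wrist force passes 120 N, or if a joint passes its speed limit or range.

### The arm

A 7-joint arm with a two-finger parallel gripper is mounted at the origin on the work surface. World frame = base frame: x ahead of the robot, y to its left, z up, the work surface at z = 0. Lengths are in m, angles in rad, forces in N, time in s.
With the tool pointing down it reaches from about 0.425 to 0.975 m from the base axis. Payload 16.7 kg.
Tool frame: the origin (TCP) lies at the very end of the fingers, on their centre line; the grasp point (between the pads) lies 19 mm behind it (bot.grasp_offset is the distance from the TCP to the grasp point, in m); z points along the fingers, y is the direction in which the jaws open and shut (so a half turn about z gives the same grasp; the last joint's range is limited). The gripper opens to 85 mm and grips with 20 to 120 N. Pads are 22 mm wide; open, the fingers measure 114 mm over their backs; the gripper's body (76 mm by 85 mm) begins 54 mm behind the grasp point. The pads swing forward as they close: fully open they stand 13 mm farther back than shut.
Start: joints at [1.127, 0.426, 0.074, 1.606, -0.034, 1.111, -0.067], TCP at [0.195, -0.646, 0.231] pointing down, gripper open.
Joint ranges: [-2.85, 2.85], [-0.5, 2.14], [-1.23, 1.37], [0.21, 2.46], [-1.02, 4.16], [0.16, 2.05], [-2.73, 2.73]. Speed limits (rad/s): [1.89, 1.89, 2.39, 2.39, 3.01, 3.01, 3.01].

### API

Orientations are given as a rotation vector (axis times angle).
In Python, from plant import bot gives the robot as it stands. The module is installed in compiled form; this text tells all that it offers. Calls block until the motion is done:
- bot.movep(position, orientation): joint-space move of the TCP to a pose.
- bot.movel(position, ori=None, rate=0.15, f_stop=None): straight line of the TCP; ori=None keeps the orientation; rate is the mean speed in m/s. With f_stop (N) it stops when the force on the tool has changed by that much, and returns True; else False.
- bot.move_j(angles): joint-space move.
- bot.move_gripper(opening): finger opening in m; the grip force is fixed at half the most; returns when the fingers have stopped.
- bot.sleep(seconds).
- bot.solve_ik(position, orientation): joint angles nearest the present ones, or None.
- bot.read_state(): the state.
- bot.capture(name): name is "scene" or "side" or "wrist"; returns the picture (400x640x3 uint8, blue, green, red); there is no depth.
- bot.calibration(name): a dict with "mtx" (3x3 intrinsics, pixels), "origin" and "attitude" of the camera in the world. Camera axes: x right, y down, z forward; pixel columns grow to the right and rows downward; lengths in m; the calibration is good to about 2 mm. A picture is of the moment at which its call begins: read the wrist's pose just before it. calibration takes no time and is no camera call; for the wrist camera it gives the pose at the moment of the call.
A pose or a line that the arm cannot do raises bot.PlanningError and nothing moves.
- bot.sign_off(): hands the job in, once; it reports no verdict.
Trained networks look in the newest picture that a camera, given by its name, has taken for a name from the list of things; names that differ only in an ending like _2 or _b are one class to them, and where a whole thing is asked for, a point or a joint stands for the part that bears it (a point fixed in the world has none). Each returns a list of dicts, best first, with "conf" (0 to 1); they miss things now and then, are a little off and sometimes report something else, mostly with a low value. They report only what shows in the picture. A call takes as long as a camera call. They do not tell look-alikes from the thing itself.
- bot.masks_of(camera, thing): "mask" (400x640 bool, what is visible of it) and "box" ([left, top, right, bottom] in pixels, round what is visible of it).
The state is a dict: "time_s": time; "joint_positions": joint angles; "joint_velocities": joint speeds; "tau": joint torques, N m; "tool_pos": TCP position; "eef_rot": TCP orientation; "contact_force": force on the tool from outside, world axes, zero at the start; "ft_torque": the same for the moment, N m; "width": finger opening in m.
Only numpy, scipy, OpenCV 4.12 (cv2) and the standard library are available. Lean on these libraries where they do the work, as an engineer would, in place of code of your own. Each camera call takes 0.05 s, during which the arm holds its last target.

## Working session

There is one attempt and no reset: what is moved stays moved. The work goes in short steps, each a Python script; the robot and the scene stay as the last script left them, time stands still between calls to the robot, and variables do not carry over. Pictures are saved under pics/ and viewed, and the job is handed in when it is done.

```bash
mkdir -p pics; ls; python3 - <<'E'
from plant import bot
import cv2
for c in ["scene","side","wrist"]:
    im=bot.capture(c); cv2.imwrite(f"pics/a_{c}.png",im)
    k=bot.calibration(c); print(c,k["mtx"],k["origin"],k["attitude"])
s=bot.read_state(); print(s["time_s"],s["tool_pos"],s["eef_rot"],s["width"],bot.grasp_offset)
E
```

```text
pics
scene [[493.46314624   0.         319.5419789 ]
 [  0.         493.46314624 201.98991013]
 [  0.           0.           1.        ]] [1.59148216 0.08639461 1.06784461] [-1.70244527 -1.86231689  0.77880404]
side [[439.36147189   0.         328.30054154]
 [  0.         439.36147189 198.11298029]
 [  0.           0.           1.        ]] [-0.02467947  0.91988339  0.78180201] [-0.75160617  2.40477611 -1.33447278]
wrist [[327.87982297   0.         313.74093192]
 [  0.         327.87982297 199.51618015]
 [  0.           0.           1.        ]] [ 0.2769526  -0.62122543  0.37377331] [ 2.29564475 -1.7027655  -0.28789783]
0.15 [ 0.19537055 -0.6457567   0.23076487] [-3.10675206e+00 -4.59682863e-01  3.40154449e-04] 0.0853690947832851 0.0187
```

View pics/a_scene.png

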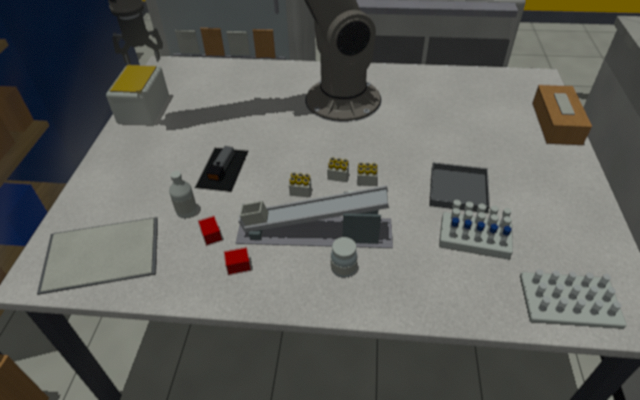

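View pics/a_side.png

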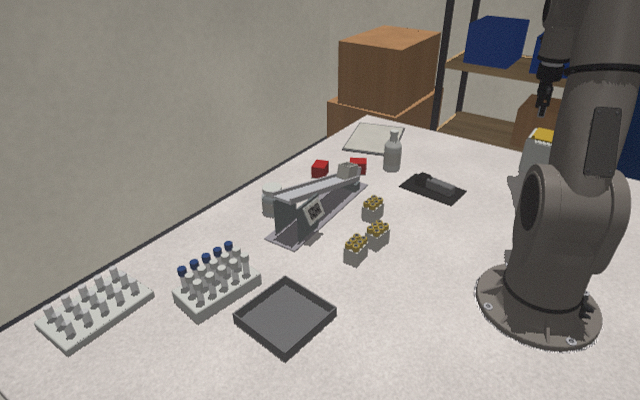

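View pics/a_wrist.png

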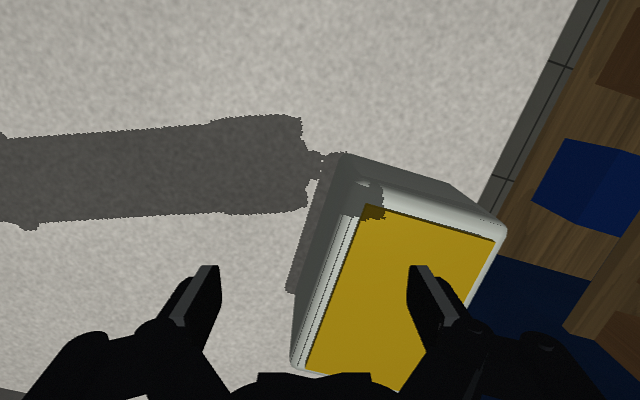

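The scene view shows three packs at about (300,184), (338,168) and (368,173). The lane runs from the stop at (250,220) to its high end at (387,200). The tray is at (459,186), the scanner mat at (222,168), and the red look-alikes at (210,230) and (237,261).

```bash
cat > h.py <<'E'
from plant import bot
import cv2, numpy as np
from scipy.spatial.transform import Rotation as R
def cal(c):
    k=bot.calibration(c); return np.array(k["mtx"]),np.array(k["origin"]),R.from_rotvec(k["attitude"]).as_matrix()
def toplane(px,z,c,K=None):
    M,o,A=K or cal(c)
    px=np.atleast_2d(px).astype(float)
    d=np.c_[px,np.ones(len(px))]@np.linalg.inv(M).T@A.T
    return o+d*((z-o[2])/d[:,2])[:,None]
def proj(P,K):
    M,o,A=K; q=(np.atleast_2d(P)-o)@A@M.T
    return q[:,:2]/q[:,2:]
def cen(m):
    ys,xs=np.nonzero(m); return np.array([xs.mean(),ys.mean()])
def down(yaw):  # tool z down, jaw (y) axis at angle yaw from world +y ; tool x = Rz(yaw)*x
    return (R.from_euler('z',yaw)*R.from_rotvec([np.pi,0,0])).as_rotvec()
E
python3 - <<'E'
from h import *
hz=dict(lane=.0,lane_bed=.1,tray=.015,mat=.004,empty_c=.06,scanner_c=.02,pack1_c=.031,rack=.05,bottle=.07,jar=.045)
for c in ["scene","side"]:
    K=cal(c)
    for t,z in hz.items():
        for d in bot.masks_of(c,t):
            print(c,t,round(d["conf"],2),np.round(d["box"]),toplane(cen(d["mask"]),z,c,K).round(3)[0][:2],d["mask"].sum())
E
```

```text
scene lane 0.79 [237. 185. 394. 248.] [ 0.627 -0.012] 6516
scene lane 0.4 [240. 186. 388. 229.] [ 0.572 -0.019] 2820
scene lane_bed 0.76 [238. 188. 388. 233.] [ 0.669 -0.014] 3043
scene lane_bed 0.42 [443. 198. 514. 261.] [0.718 0.392] 3372
scene tray 0.56 [241. 186. 389. 232.] [ 0.587 -0.02 ] 2980
scene mat 0.83 [195. 145. 250. 189.] [ 0.441 -0.359] 1067
scene empty_c 0.97 [228. 247. 249. 277.] [ 0.835 -0.22 ] 601
scene empty_c 0.9 [241. 199. 267. 227.] [ 0.666 -0.208] 557
scene empty_c 0.85 [198. 216. 223. 245.] [ 0.739 -0.315] 442
scene empty_c 0.62 [440. 200. 515. 258.] [0.682 0.404] 3221
scene pack1_c 0.91 [291. 170. 312. 198.] [ 0.512 -0.099] 492
scene pack1_c 0.64 [196. 147. 249. 190.] [ 0.469 -0.349] 1088
scene pack1_c 0.39 [169. 173. 196. 217.] [ 0.588 -0.446] 926
scene rack 0.59 [441. 198. 512. 261.] [0.675 0.408] 3185
scene bottle 0.87 [171. 172. 195. 217.] [ 0.627 -0.426] 886
scene jar 0.83 [328. 239. 359. 276.] [0.79  0.052] 908
scene jar 0.56 [329. 156. 350. 180.] [0.447 0.013] 482
side lane 0.77 [263. 168. 364. 249.] [ 0.704 -0.025] 4209
side lane_bed 0.68 [270. 168. 360. 206.] [0.671 0.004] 1273
side tray 0.79 [234. 277. 339. 359.] [0.464 0.391] 4830
side mat 0.88 [403. 177. 465. 205.] [ 0.42  -0.337] 599
side mat 0.46 [382. 132. 399. 172.] [ 0.67  -0.536] 595
side empty_c 0.86 [340. 161. 357. 179.] [ 0.685 -0.218] 259
side empty_c 0.84 [311. 160. 330. 179.] [ 0.768 -0.171] 281
side empty_c 0.46 [348. 158. 366. 176.] [ 0.674 -0.286] 162
side empty_c 0.28 [260. 183. 281. 220.] [0.788 0.073] 379
side scanner_c 0.85 [412. 169. 454. 195.] [ 0.423 -0.368] 494
side scanner_c 0.23 [235. 274. 338. 360.] [0.461 0.395] 5031
side pack1_c 0.81 [366. 196. 388. 224.] [ 0.512 -0.095] 475
side rack 0.93 [172. 242. 260. 326.] [0.651 0.426] 4195
side bottle 0.68 [387. 128. 402. 170.] [ 0.611 -0.412] 623
side jar 0.7 [262. 184. 283. 222.] [0.804 0.056] 384
side jar 0.4 [272. 167. 360. 204.] [ 0.726 -0.07 ] 1172
```

```bash
python3 - <<'E'
from h import *
s=bot.read_state(); T=R.from_rotvec(s["eef_rot"]).as_matrix(); M,o,A=cal("wrist")
print(T.T@(o-s["tool_pos"])); print((T.T@A).round(3))
for yaw in [0,np.pi/2,-np.pi/2,np.pi]:
  for p in [(.5,-.1,.4),(.6,-.02,.45),(.45,.0,.4)]:
    q=bot.solve_ik(p,down(yaw)); print(yaw,p,None if q is None else np.round(q,2))
E
```

```text
[ 8.52110079e-02 -3.09373711e-05 -1.43030233e-01]
[[ 0.001 -0.944 -0.329]
 [ 1.     0.     0.001]
 [-0.001 -0.329  0.944]]
0 (0.5, -0.1, 0.4) [ 0.42  0.06 -0.37  1.71  0.02  1.37 -1.52]
0 (0.6, -0.02, 0.45) [ 0.31  0.22 -0.48  1.44  0.1   1.51 -1.73]
0 (0.45, 0.0, 0.4) [ 0.5  -0.04 -0.61  1.81 -0.03  1.37 -1.67]
1.5707963267948966 (0.5, -0.1, 0.4) [ 0.57  0.07 -0.52  1.71  0.04  1.37  0.04]
1.5707963267948966 (0.6, -0.02, 0.45) [ 0.41  0.24 -0.61  1.43  0.14  1.51 -0.19]
1.5707963267948966 (0.45, 0.0, 0.4) [ 0.56 -0.04 -0.67  1.81 -0.03  1.37 -0.1 ]
-1.5707963267948966 (0.5, -0.1, 0.4) None
-1.5707963267948966 (0.6, -0.02, 0.45) None
-1.5707963267948966 (0.45, 0.0, 0.4) None
3.141592653589793 (0.5, -0.1, 0.4) [ 0.69  0.08 -0.65  1.7   0.05  1.38  1.6 ]
3.141592653589793 (0.6, -0.02, 0.45) [ 0.5   0.26 -0.73  1.42  0.17  1.52  1.35]
3.141592653589793 (0.45, 0.0, 0.4) [ 0.66 -0.04 -0.76  1.8  -0.03  1.37  1.48]
```

```bash
python3 - <<'E'
from h import *
bot.movep((.62,-.02,.42),down(0))
K=cal("wrist"); im=bot.capture("wrist"); cv2.imwrite("pics/b_wrist.png",im)
print(bot.read_state()["time_s"])
hz=dict(lane=.0,lane_bed=.1,label=.091,tray=.015,mat=.004,empty_c=.06,scanner_c=.034,pack1_c=.062)
np.save("Kb.npy",np.array(K,dtype=object),allow_pickle=True)
for t,z in hz.items():
    for d in bot.masks_of("wrist",t):
        print(t,round(d["conf"],2),np.round(d["box"]),toplane(cen(d["mask"]),z,"wrist",K).round(3)[0][:2],d["mask"].sum())
E
```

```text
3.95Traceback (most recent call last):
  File "<stdin>", line 6, in <module>
ValueError: could not broadcast input array from shape (3,3) into shape (3,)
```

View pics/b_wrist.png

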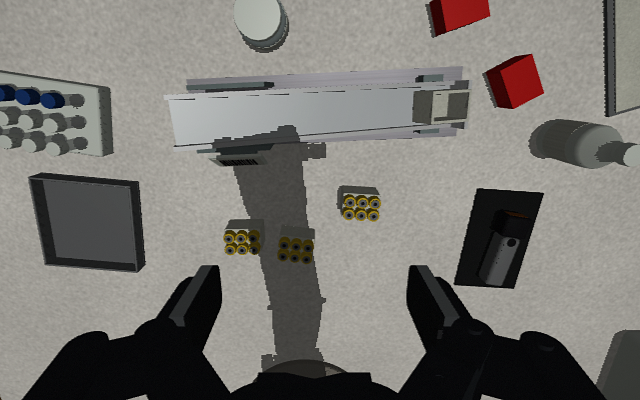

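The wrist view shows three packs, with caps at about (242,243), (296,249) and (360,208). It also shows the empty in the lane at (442,106), the scanner at (505,250) with its head up-image, and the tray at (90,225). I'll zoom in for the lane and pack outlines.

```bash
python3 - <<'E'
from h import *
K=cal("wrist")
import pickle; pickle.dump(K,open("Kb.pkl","wb"))
hz=dict(lane=.0,lane_bed=.1,label=.091,tray=.015,mat=.004,empty_c=.06,scanner_c=.034,pack1_c=.062)
res={}
for t,z in hz.items():
    try: L=bot.masks_of("wrist",t)
    except Exception as e: print(t,e); continue
    res[t]=L
    for d in L:
        print(t,round(d["conf"],2),np.round(d["box"]),toplane(cen(d["mask"]),z,"wrist",K).round(3)[0][:2],d["mask"].sum())
im=cv2.imread("pics/b_wrist.png")
cv2.imwrite("pics/b1.png",cv2.resize(im[60:170,150:310],None,fx=5,fy=5,interpolation=cv2.INTER_CUBIC))
cv2.imwrite("pics/b2.png",cv2.resize(im[60:170,330:490],None,fx=5,fy=5,interpolation=cv2.INTER_CUBIC))
cv2.imwrite("pics/b3.png",cv2.resize(im[175:275,215:390],None,fx=4.5,fy=4.5,interpolation=cv2.INTER_CUBIC))
E
```

```text
lane 0.84 [164.  67. 471. 166.] [ 0.666 -0.005] 19349
lane_bed 0.71 [164.  79. 471. 153.] [0.669 0.001] 13694
lane_bed 0.67 [477. 211. 534. 287.] [ 0.467 -0.319] 2155
lane_bed 0.65 [454. 190. 546. 289.] [ 0.488 -0.3  ] 4189
label 0.62 [161.  64. 474. 165.] [ 0.673 -0.008] 19904
tray 0.97 [ 29. 172. 148. 272.] [0.473 0.386] 9920
mat 0.64 [457. 188. 545. 287.] [ 0.444 -0.358] 4133
empty_c 0.92 [412.  89. 473. 125.] [ 0.677 -0.21 ] 1922
empty_c 0.75 [483.  53. 544. 109.] [ 0.71  -0.312] 2234
empty_c 0.32 [478. 210. 534. 287.] [ 0.446 -0.345] 2090
scanner_c 0.66 [336. 187. 382. 221.] [ 0.515 -0.099] 1243
scanner_c 0.57 [475. 210. 532. 287.] [ 0.431 -0.361] 2177
pack1_c 0.86 [339. 186. 378. 220.] [ 0.525 -0.095] 1271
pack1_c 0.47 [ 28. 174. 145. 271.] [0.493 0.352] 9851
```

View pics/b1.png

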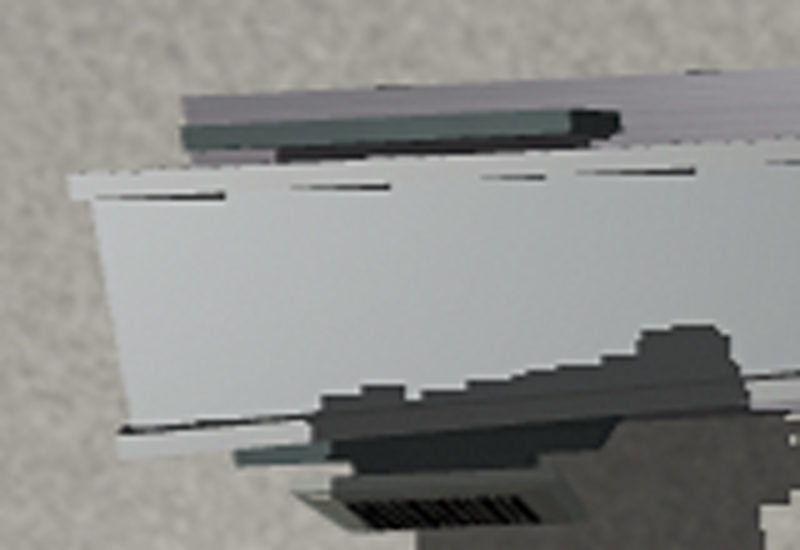

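View pics/b2.png

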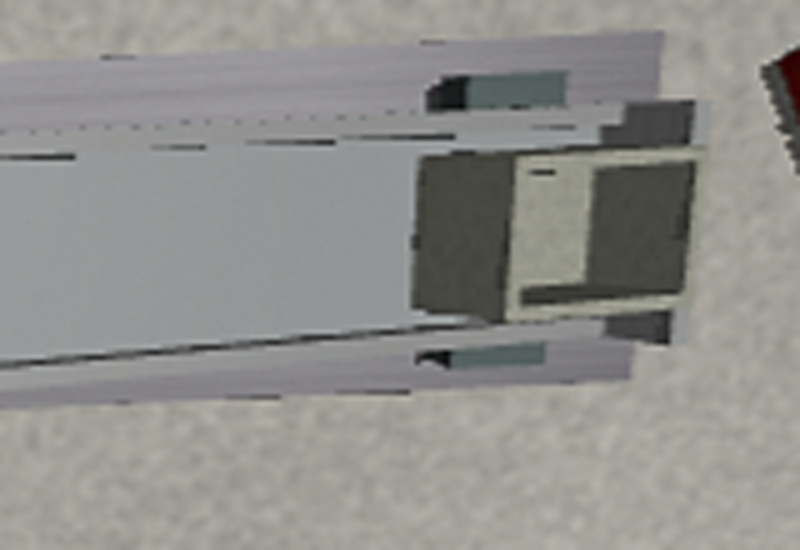

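View pics/b3.png

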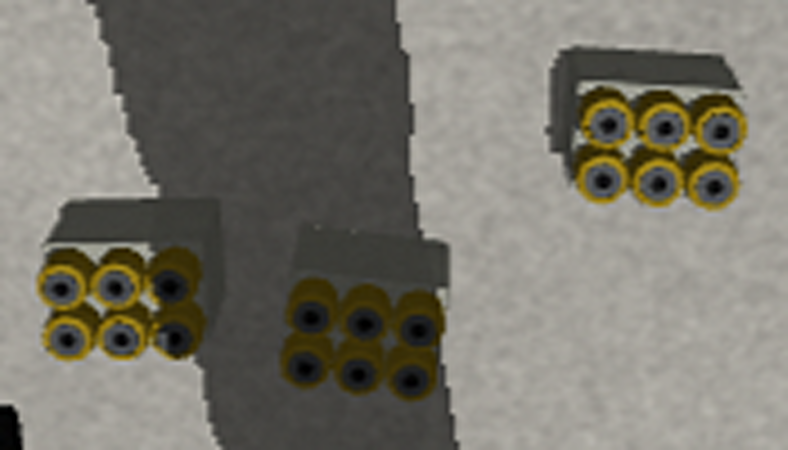

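```bash
cat > fitb.py <<'E'
from h import *
import pickle
from scipy.optimize import least_squares
K=pickle.load(open("Kb.pkl","rb"))
t=.28
def bed(p,y0):  # bed coords->lane
    x,y,z=p; return np.array([x,y0+y*np.cos(t)-z*np.sin(t),.035+y*np.sin(t)+z*np.cos(t)])
foot=[((.055,.22,.003),(186.4,79)),((.055,-.22,.003),(462.4,66.4)),((-.055,-.22,.003),(456,136))]
bd=[((.034,.4,.01),(163.6,95.6)),((-.028,.4,.01),(174.5,145.6)),((.028,.4,.0),(168.4,99))]
def f(q):
    x,y,a,y0=q; Rz=R.from_euler('z',a).as_matrix(); r=[]
    for P,u in foot: r.append(proj(Rz@np.array(P)+[x,y,0],K)[0]-u)
    for P,u in bd: r.append(proj(Rz@bed(P,y0)+[x,y,0],K)[0]-u)
    return np.ravel(r)
s=least_squares(f,[.66,-.02,0,-.19]); 
if __name__=="__main__":
    print(s.x.round(4)); print(f(s.x).reshape(-1,2).round(1))
    Rz=R.from_euler('z',s.x[2]).as_matrix()
    L=lambda P:Rz@P+[s.x[0],s.x[1],0]
    print("stop",L(bed((0,0,0),s.x[3])), "empty", L(bed((0,.031,.048),s.x[3])),"label",L(np.array([-.065,0,.091])))
    print(proj([L(bed((0,.031,.048),s.x[3]))],K))
    pk=dict(A=[(60,288),(115,287),(170,287),(67,339),(121,339),(176,338)],B=[(311,317),(365,323),(418,329),(305,368),(358,374),(411,380)],C=[(609,124),(666,127),(721,131),(603,180),(658,184),(714,186)])
    for n,p in pk.items():
        w=toplane(np.array(p)/4.5+[215,175],.062,None,K); d=(w[0]+w[3]-w[2]-w[5])
        print(n,w.mean(0).round(4),"long dir angle from +y",np.arctan2(-d[0],d[1]).round(3), np.linalg.norm(w[0]-w[2]).round(4))
E
python3 fitb.py
```

```text
[ 0.6694 -0.0399  0.0426 -0.1883]
[[ 0.1 -0.1]
 [ 0.2 -0.2]
 [-0.3  0.1]
 [ 1.3 -1.2]
 [ 0.   1. ]
 [-1.4  0.5]]
stop [ 0.67743585 -0.22804573  0.035     ] empty [ 0.67673218 -0.21153307  0.08969769] label [ 0.60447909 -0.04271114  0.091     ]
[[450.32940493 106.93282558]]
A [0.4499 0.1017 0.062 ] long dir angle from +y 0.009 0.0413
B [0.4347 0.0102 0.062 ] long dir angle from +y -0.127 0.0407
C [ 0.5134 -0.1004  0.062 ] long dir angle from +y -0.063 0.0407
```

The lane fit is within about 1 px, and its pose is (0.669, -0.040) with yaw 0.043. Next I'll take the empty out.

```bash
cat >> h.py <<'E'
LX,LY,LA,Y0=0.6694,-0.0399,0.0426,-0.1883
T=.28
RZ=R.from_euler('z',LA).as_matrix()
def bedw(x,y,z):
    return RZ@np.array([x,Y0+y*np.cos(T)-z*np.sin(T),.035+y*np.sin(T)+z*np.cos(T)])+[LX,LY,0]
c,s_=np.cos(T),np.sin(T)
BEDR=R.from_matrix(RZ@np.array([[0,1,0],[c,0,s_],[s_,0,-c]],float)).as_rotvec()
def st(msg=""):
    s=bot.read_state(); print(msg,round(s["time_s"],2),np.round(s["tool_pos"],3),"w",round(s["width"],4),"F",np.round(s["contact_force"],1)); return s
H=.014
E
python3 - <<'E'
from h import *
print(R.from_rotvec(BEDR).as_matrix().round(2))
for p,o in [(bedw(0,.031,.13),BEDR),(bedw(0,.031,H),BEDR),(bedw(0,.031,.2),BEDR),((.468,.386,.2),down(np.pi/2)),((.468,.386,.02),down(np.pi/2)),(bedw(0,.25,.2),BEDR),(bedw(0,.25,.02),BEDR)]:
    q=bot.solve_ik(p,o); print(np.round(p,3),None if q is None else np.round(q,2))
bot.movep(bedw(0,.031,.13),BEDR); st("above")
im=bot.capture("wrist"); cv2.imwrite("pics/c.png",im)
E
```

```text
[[-0.04  1.   -0.01]
 [ 0.96  0.04  0.28]
 [ 0.28  0.   -0.96]]
[ 0.678 -0.234  0.169] [ 0.75  0.69 -0.61  1.43  0.11  1.2   0.24]
[ 0.676 -0.202  0.057] [ 0.72  0.79 -0.61  1.53  0.18  1.01  0.18]
[ 0.679 -0.253  0.236] [ 0.75  0.65 -0.6   1.34  0.08  1.32  0.26]
[0.468 0.386 0.2  ] [-0.08  0.51 -0.95  1.75  0.46  1.12 -1.18]
[0.468 0.386 0.02 ] [-0.16  0.74 -0.87  1.87  0.73  0.88 -1.39]
[ 0.67  -0.043  0.296] [ 0.58  0.49 -0.69  1.48  0.02  1.27 -0.01]
[0.667 0.006 0.123] [ 0.51  0.64 -0.68  1.67  0.13  0.95 -0.09]
above 6.14 [ 0.678 -0.234  0.169] w 0.085 F [-0.3  0.4  0.5]
```

View pics/c.png

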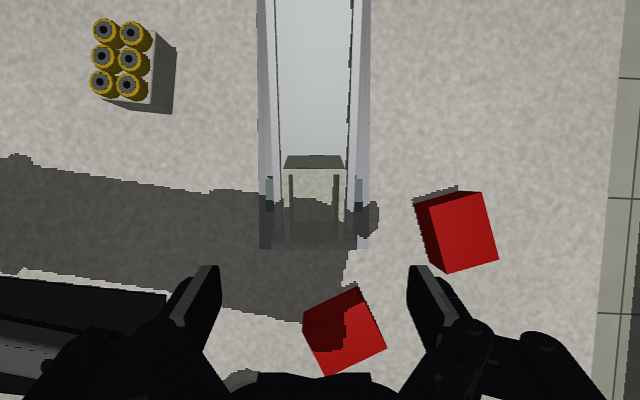

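The empty, at columns 283–346, is centred between the fingers and aligned with them. I'll grasp it.

```bash
python3 - <<'E'
from h import *
bot.movel(bedw(0,.031,H),rate=.1,f_stop=15); st("down")
bot.move_gripper(0.03); st("grip")
bot.movel(bedw(0,.031,.16),rate=.12); st("up")
bot.movep((.468,.386,.2),down(np.pi/2)); st("tray")
cv2.imwrite("pics/d.png",bot.capture("wrist")); cv2.imwrite("pics/d2.png",bot.capture("side"))
E
```

```text
down 7.5 [ 0.677 -0.202  0.058] w 0.0853 F [-0.4  0.   0. ]
grip 7.97 [ 0.677 -0.202  0.057] w 0.0432 F [-0.1 -1.4  4.9]
up 9.33 [ 0.678 -0.242  0.196] w 0.043 F [ 0.2 -0.5 -0.4]
tray 11.71 [0.469 0.385 0.2  ] w 0.0434 F [-0.7  0.7 -0.5]
```

View pics/d.png

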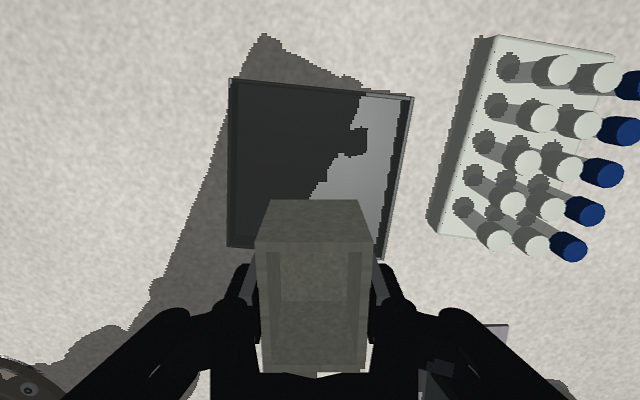

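View pics/d2.png

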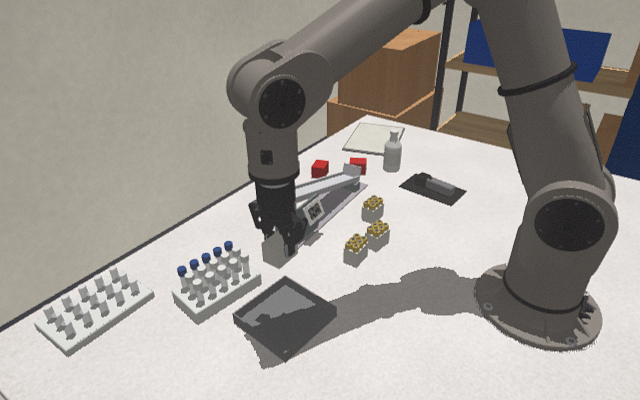

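```bash
python3 - <<'E'
from h import *
K=cal("wrist"); w=toplane([(230,78),(413,96),(384,260),(228,247)],.03,None,K); print(w.round(3),w.mean(0))
E
```

```text
[[0.394 0.476 0.03 ]
 [0.559 0.461 0.03 ]
 [0.545 0.292 0.03 ]
 [0.378 0.308 0.03 ]] [0.46904526 0.38408116 0.03      ]
```

```bash
python3 - <<'E'
from h import *
o=down(np.pi/2-.09)
bot.movel((.469,.384,.004+H+.003),o,rate=.12,f_stop=12); st("placed")
bot.move_gripper(.085); st()
bot.movel((.469,.384,.15),rate=.2)
# look at the packs
bot.movep((.53,.0,.34),down(0)); st()
K=cal("wrist"); import pickle; pickle.dump(K,open("Kc.pkl","wb"))
cv2.imwrite("pics/e.png",bot.capture("wrist")); st()
E
```

```text
placed 13.45 [0.469 0.384 0.022] w 0.0428 F [0.8 0.5 0.4]
 13.94 [0.469 0.384 0.021] w 0.0854 F [-0.1 -0.2 -0.1]
 16.32 [0.53  0.001 0.339] w 0.0853 F [0.2 1.2 0.2]
 16.38 [0.53  0.001 0.339] w 0.085 F [ 0.2  0.4 -0.4]
```

View pics/e.png

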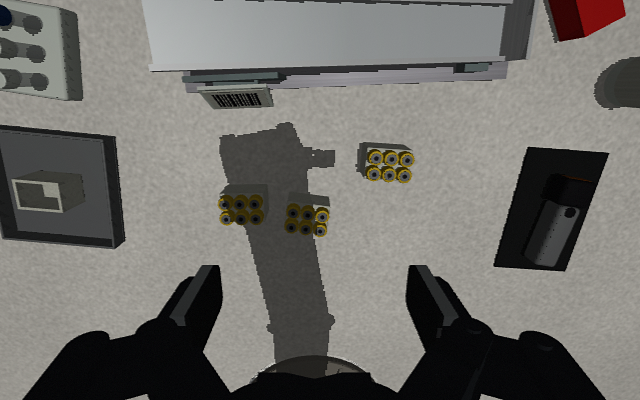

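```bash
cat >> h.py <<'E'
def pick(x,y,a,lift=.2):
    o=down(np.pi/2+a)
    bot.movep((x,y,.12),o); bot.movel((x,y,H),rate=.12,f_stop=15); st("down")
    bot.move_gripper(.03); s=st("grip")
    bot.movel((x,y,lift),rate=.2)
    return s
def place(yb,name=None):
    bot.movep(bedw(0,yb,.13),BEDR); st("over lane")
    if name: cv2.imwrite(name+"_w.png",bot.capture("wrist")); cv2.imwrite(name+"_s.png",bot.capture("side"))
    hit=bot.movel(bedw(0,yb,H+.003),rate=.1,f_stop=12); st("lowered %s"%hit)
E
python3 - <<'E'
from h import *; import pickle
K=pickle.load(open("Kc.pkl","rb"))
print(toplane([(390,166),(241.5,209.5),(307,220)],.062,None,K).round(4))
pick(.5134,-.1004,-.063)
place(.031+.04,"pics/f")
E
```

```text
[[ 0.5154 -0.0992  0.062 ]
 [ 0.4538  0.0997  0.062 ]
 [ 0.4384  0.0099  0.062 ]]
down 18.78 [ 0.514 -0.1    0.015] w 0.0849 F [0.5 0.7 0.3]
grip 19.24 [ 0.514 -0.101  0.015] w 0.0434 F [-1.6  0.1  7.6]
over lane 21.12 [ 0.676 -0.195  0.178] w 0.0436 F [-0.4  1.3 -1.8]
lowered False 22.5 [ 0.675 -0.165  0.072] w 0.0432 F [-0.  -0.3 -1.4]
```

View pics/f_w.png

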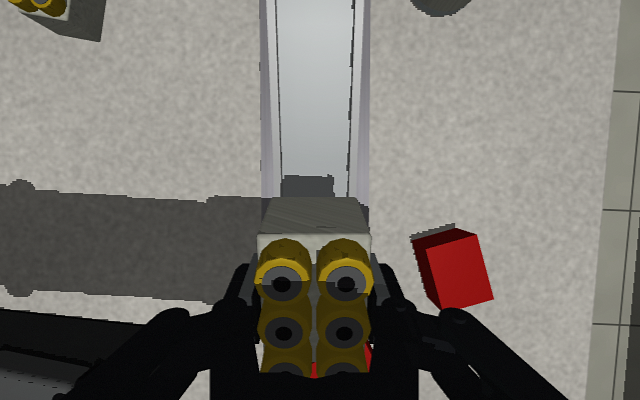

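View pics/f_s.png

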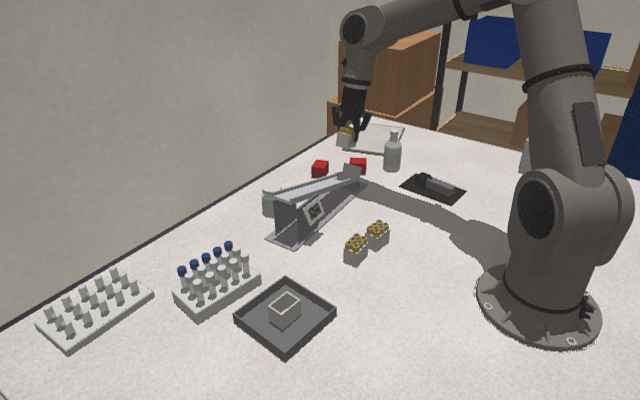

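The pack is held squarely and lined up with the lane. I'll release it.

```bash
cat >> h.py <<'E'
def release(yb):
    bot.move_gripper(.085); bot.sleep(.4)
    bot.movel(bedw(0,yb,.15),rate=.15); st("clear")
E
python3 - <<'E'
from h import *
release(.071)
bot.movel(bedw(0,.17,.17),rate=.2)
cv2.imwrite("pics/g.png",bot.capture("wrist"))
E
```

```text
clear 24.43 [ 0.676 -0.201  0.198] w 0.085 F [0.3 0.1 0. ]
```

View pics/g.png

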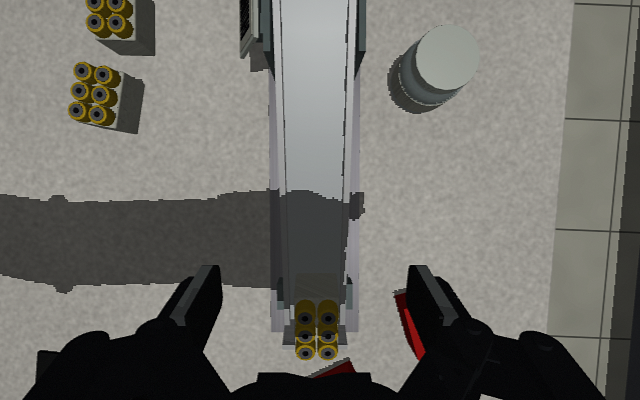

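The pack is upright against the stop, with its caps at about (317,330). Next is pack B.

```bash
python3 - <<'E'
from h import *
bot.movep((.5,.0,.25),down(np.pi/2-.12))
K=cal("wrist"); bot.capture("wrist")
cv2.imwrite("pics/h.png",bot.capture("wrist"))
pick(.4365,.010,-.12)
place(.031+.062+.035,"pics/i")
E
```

```text
down 27.74 [0.437 0.01  0.015] w 0.0852 F [ 0.2 -0.7  0.1]
grip 28.2 [0.437 0.01  0.014] w 0.0433 F [-2.9  0.1 12.5]
over lane 30.38 [ 0.673 -0.139  0.195] w 0.0434 F [ 0.4  0.7 -0.7]
lowered False 31.77 [ 0.673 -0.11   0.087] w 0.0434 F [ 0.7 -0.4 -2.1]
```

View pics/i_w.png

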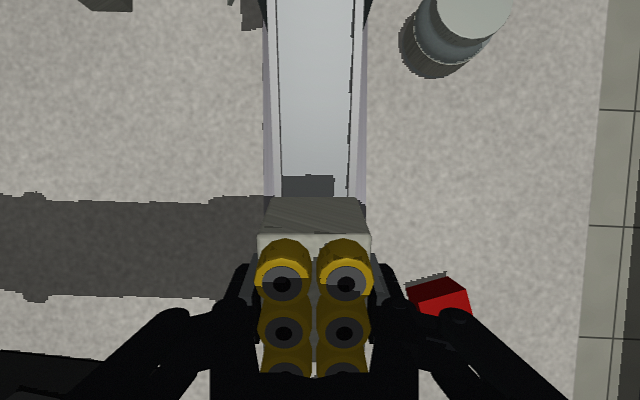

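```bash
python3 - <<'E'
from h import *
release(.128)
bot.movep((.53,.04,.30),down(0)); st()
import pickle; pickle.dump(cal("wrist"),open("Kd.pkl","wb"))
cv2.imwrite("pics/j.png",bot.capture("wrist")); cv2.imwrite("pics/j_s.png",bot.capture("side"))
E
```

```text
clear 33.69 [ 0.673 -0.146  0.214] w 0.0854 F [ 0.1  0.8 -0.3]
 35.46 [0.53 0.04 0.3 ] w 0.0848 F [-0.   0.  -0.5]
```

View pics/j.png

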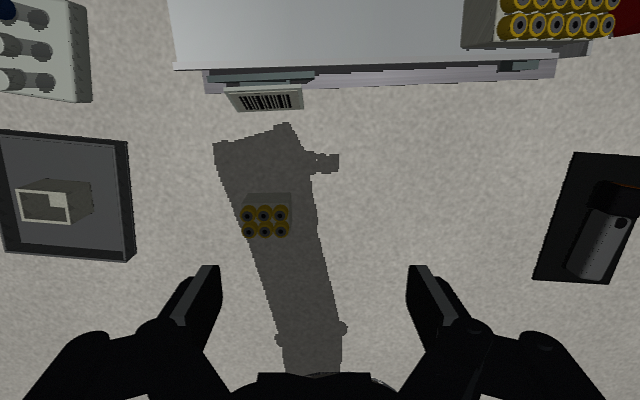

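View pics/j_s.png

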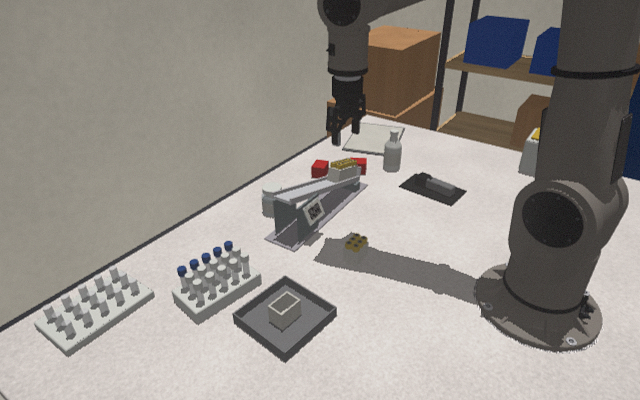

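The two packs are queued closed up at top right. The last pack's caps are at about (265,222). The label is seen at (268,101).

```bash
python3 - <<'E'
from h import *; import pickle
K=pickle.load(open("Kd.pkl","rb"))
w=toplane([(248.5,216),(265,216),(281,215.5),(250,231.5),(266,231),(282,230)],.062,None,K); print(w.round(3),w.mean(0))
x,y=w.mean(0)[:2]; x=(x+.4515)/2; y=(y+.1007)/2
pick(x,y,.01)
place(.031+.124+.03,"pics/k")
E
```

```text
[[0.461 0.121 0.062]
 [0.461 0.1   0.062]
 [0.462 0.08  0.062]
 [0.44  0.12  0.062]
 [0.44  0.1   0.062]
 [0.442 0.08  0.062]] [0.45078928 0.10022907 0.062     ]
down 37.77 [0.452 0.101 0.015] w 0.0851 F [-0.2 -0.2 -0.2]
grip 38.23 [0.451 0.1   0.015] w 0.0435 F [-1.5 -1.  10.7]
over lane 40.44 [ 0.671 -0.085  0.211] w 0.0431 F [ 0.2  0.5 -2.2]
lowered False 41.83 [ 0.67  -0.055  0.103] w 0.0434 F [ 1.   0.5 -2.1]
```

View pics/k_w.png

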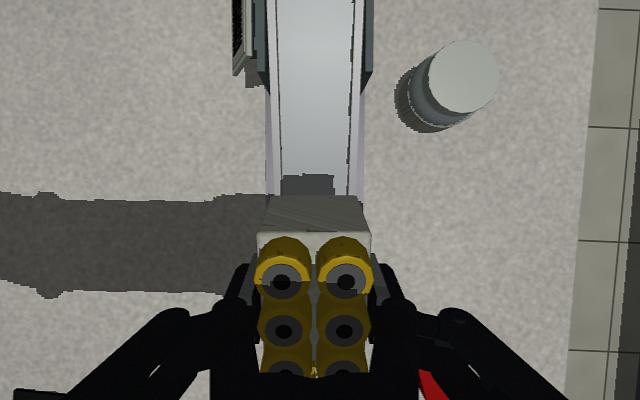

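```bash
python3 - <<'E'
from h import *
import pickle
release(.185)
bot.movel(bedw(0,.27,.19),rate=.2)
cv2.imwrite("pics/l.png",bot.capture("wrist"))
bot.movep((.5,-.33,.26),down(0)); st()
pickle.dump(cal("wrist"),open("Ke.pkl","wb"))
cv2.imwrite("pics/m.png",bot.capture("wrist")); cv2.imwrite("pics/m_s.png",bot.capture("side")); cv2.imwrite("pics/m_c.png",bot.capture("scene"))
E
```

```text
clear 43.75 [ 0.671 -0.091  0.229] w 0.085 F [-0.1  0.4 -0.3]
 45.73 [ 0.501 -0.329  0.26 ] w 0.085 F [-0.3  0.5  0.1]
```

View pics/l.png

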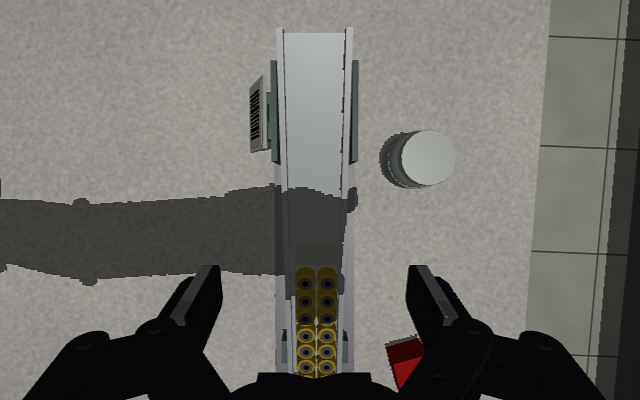

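View pics/m.png

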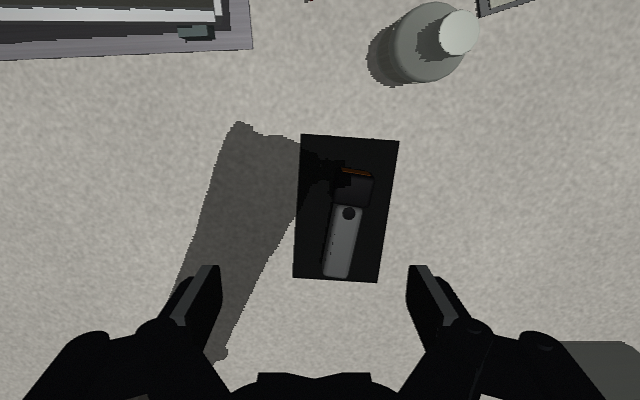

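View pics/m_c.png

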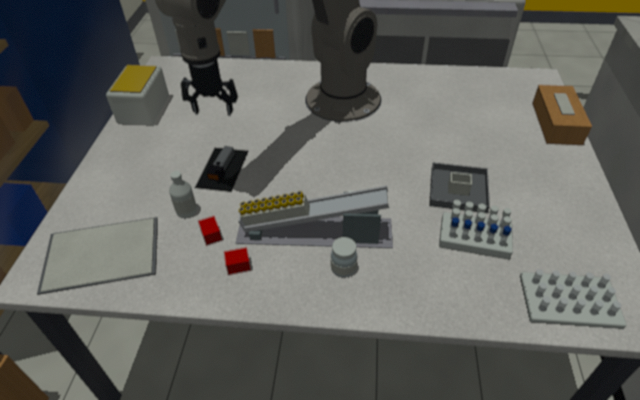

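View pics/m_s.png

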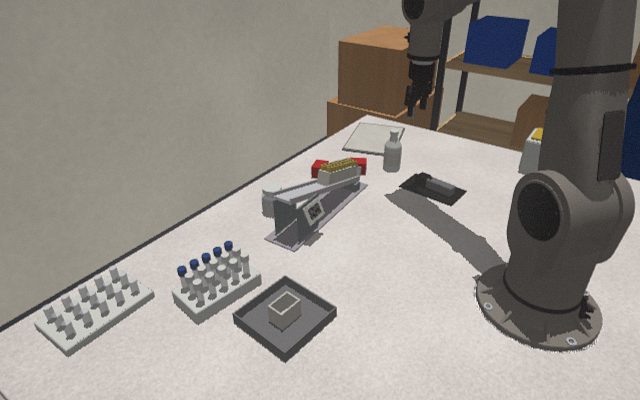

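All three packs are queued closed up, and no others remain on the bench. Next I'll measure the scanner and the label.

```bash
python3 - <<'E'
from h import *; import pickle
im=cv2.imread("pics/m.png")[125:295,280:410]; im=cv2.convertScaleAbs(im,alpha=2,beta=20)
cv2.imwrite("pics/m2.png",cv2.resize(im,None,fx=3.5,fy=3.5,interpolation=cv2.INTER_CUBIC))
im=cv2.imread("pics/j.png")[70:130,200:330]
cv2.imwrite("pics/j2.png",cv2.resize(im,None,fx=6,fy=6,interpolation=cv2.INTER_CUBIC))
E
```

```text
(no output)
```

View pics/m2.png

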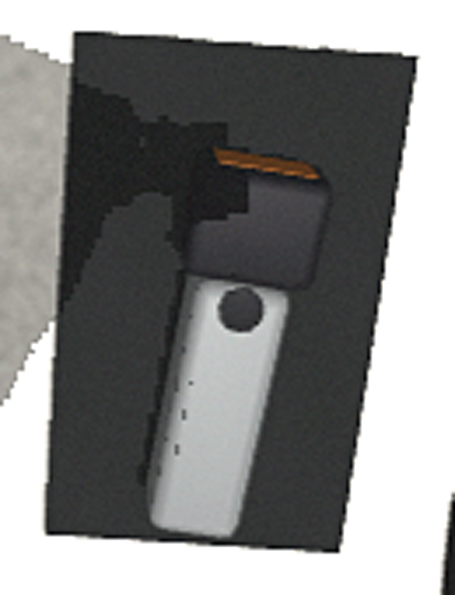

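View pics/j2.png

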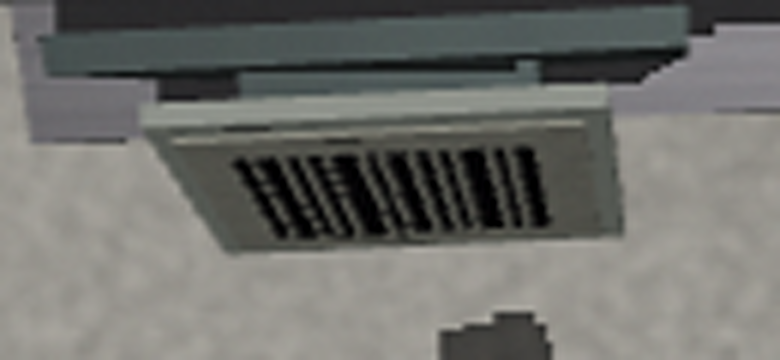

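```bash
python3 - <<'E'
from h import *; import pickle
K=pickle.load(open("Ke.pkl","rb"))
p=np.array([(195,531),(240,281),(268,172),(267,158),(190,500),(232,320)])/3.5+[280,125]
w=toplane(p,.038,None,K); print(w.round(4))
d=w[1]-w[0]; print(np.linalg.norm(d),np.arctan2(d[1],d[0]),np.linalg.norm(w[2]-w[0]))
d=w[2]-w[0];print(np.arctan2(d[1],d[0]))
m=toplane(np.array([(73,32),(416,57),(340,551),(47,533)])/3.5+[280,125],.004,None,K); print(m.round(4),m.mean(0))
u=m[0]+m[1]-m[2]-m[3]; print(np.arctan2(u[1],u[0]))
# label corners in j: face corners approx
K=pickle.load(open("Kd.pkl","rb"))
l=np.array([(393,192)])/6+[200,70]
print(l); w=toplane(l,.091,None,K); print(w); print((w[0]-[LX,LY,0])@RZ)
E
```

```text
[[ 0.3541 -0.3582  0.038 ]
 [ 0.4517 -0.371   0.038 ]
 [ 0.4898 -0.3788  0.038 ]
 [ 0.4945 -0.3782  0.038 ]
 [ 0.367  -0.3561  0.038 ]
 [ 0.4375 -0.3688  0.038 ]]
0.09849895052364073 -0.13028221564721545 0.1372861155712568
-0.15011286327041384
[[ 0.5303 -0.314   0.004 ]
 [ 0.5221 -0.4328  0.004 ]
 [ 0.3233 -0.4197  0.004 ]
 [ 0.3314 -0.3016  0.004 ]] [ 0.42677692 -0.36701189  0.004     ]
-0.06406254023909579
[[265.5 102. ]]
[[0.59905419 0.08912034 0.091     ]]
[-0.06478738  0.13189912  0.091     ]
```

The label's lane coordinates come out at x = -0.0648, against the stated -0.065, and y = 0.132. The scanner centre is at about (0.4225, -0.3685), heading -0.145. I'll pick it up.

```bash
cat >> h.py <<'E'
SC=(.4225,-.3685); SA=-.145
LAB=RZ@np.array([-.065,.132,.091])+[LX,LY,0]
PC=LAB-(.07+.07)*RZ[:,0]   # scanner centre when reading
E
python3 - <<'E'
from h import *
print(LAB,PC)
for p,o in [((*SC,.12),down(SA)),((*SC,.008),down(SA)),((PC[0],PC[1],.2),down(LA)),((PC[0],PC[1],.078),down(LA))]:
    q=bot.solve_ik(p,o); print(None if q is None else np.round(q,2))
bot.movep((*SC,.12),down(SA)); bot.movel((*SC,.009),rate=.08,f_stop=10); st("down")
bot.move_gripper(.02); st("grip")
bot.movel((*SC,.2),rate=.12); st("up")
cv2.imwrite("pics/n.png",bot.capture("wrist")); cv2.imwrite("pics/n_s.png",bot.capture("side"))
E
```

```text
[0.59883747 0.08921208 0.091     ] [0.45896449 0.08324989 0.091     ]
[ 0.75  0.38 -0.18  1.96  0.09  0.82 -1.2 ]
[ 0.73  0.54 -0.15  2.01  0.14  0.6  -1.24]
[ 0.21  0.16 -0.57  2.06  0.11  0.95 -1.95]
[ 0.18  0.36 -0.58  2.17  0.3   0.69 -2.13]
down 48.12 [ 0.423 -0.369  0.009] w 0.0852 F [-0.1 -0.4 -0.2]
grip 48.65 [ 0.423 -0.369  0.009] w 0.0329 F [-0.9  1.4  6.1]
up 50.39 [ 0.422 -0.368  0.199] w 0.0328 F [-0.2  0.4 -2.5]
```

View pics/n.png

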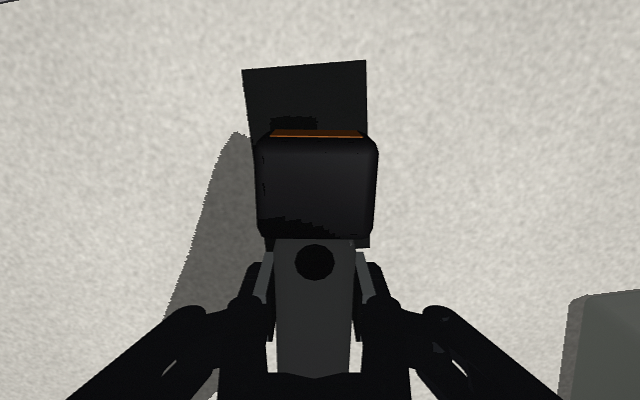

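View pics/n_s.png

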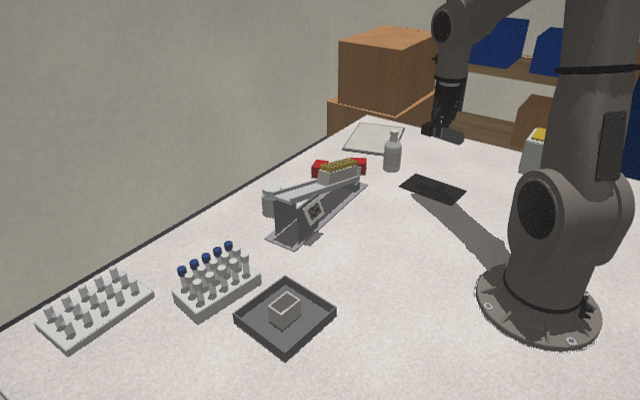

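```bash
python3 - <<'E'
from h import *
s=bot.read_state(); K=cal("wrist"); Tm=R.from_rotvec(s["eef_rot"]).as_matrix()
print(Tm.round(3))
P=np.array([(.07,0,-.029),(.03,0,-.029),(.07,.0,.005),(.07,.023,-.029),(.07,-.023,-.029)])
print(proj(P@Tm.T+s["tool_pos"],K).round(1))
E
```

```text
[[ 0.99  -0.144 -0.001]
 [-0.144 -0.99   0.001]
 [-0.001 -0.001 -1.   ]]
[[313.8 132.3]
 [313.7 237.7]
 [313.7 121.9]
 [380.7 132.3]
 [246.9 132.2]]
```

The predicted head edges at rows 132 and 238 match the picture, so the scanner is level and centred in the grip. I'll move it to the label.

```bash
python3 - <<'E'
from h import *
bot.movep((PC[0]-.02,PC[1],.22),down(LA)); st("above")
bot.movel((PC[0],PC[1],.091-.012),rate=.12,f_stop=12); st("reading")
cv2.imwrite("pics/o.png",bot.capture("wrist")); cv2.imwrite("pics/o_s.png",bot.capture("side"))
s=bot.read_state(); K=cal("wrist"); print(R.from_rotvec(s["eef_rot"]).as_matrix().round(3)); print(proj([LAB],K))
E
```

```text
above 52.15 [0.439 0.082 0.22 ] w 0.033 F [ 0.6 -1.3 -2. ]
reading 53.48 [0.459 0.083 0.08 ] w 0.0329 F [-0.1  0.2 -1.7]
[[ 0.999  0.043  0.001]
 [ 0.043 -0.999  0.   ]
 [ 0.001  0.    -1.   ]]
[[313.62915653 -92.06620257]]
```

View pics/o.png

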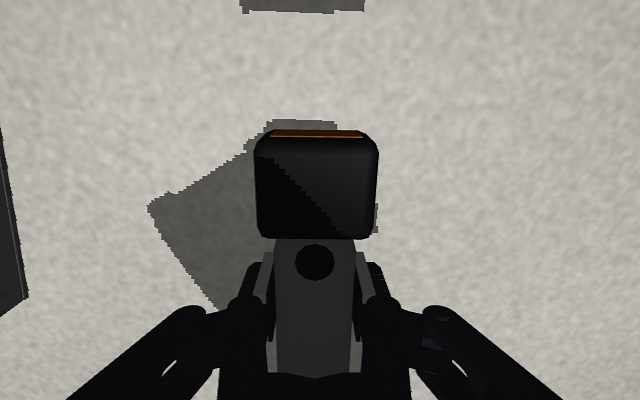

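View pics/o_s.png

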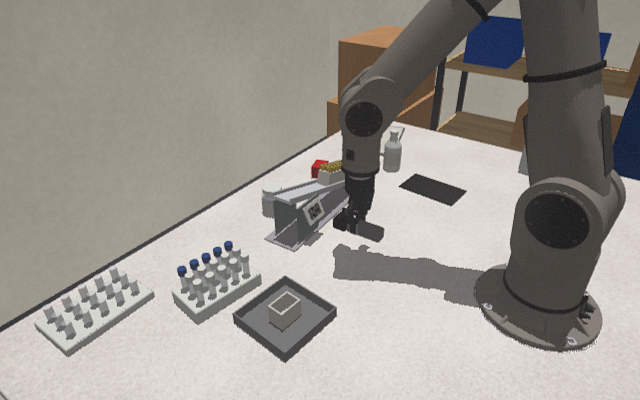

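```bash
python3 - <<'E'
from h import *
K=cal("side"); W=PC+.07*RZ[:,0]
print(proj([LAB,W,PC,PC-.07*RZ[:,0]],K).round(1))
im=cv2.imread("pics/o_s.png")[150:270,260:420]
cv2.imwrite("pics/o2.png",cv2.resize(im,None,fx=5,fy=5,interpolation=cv2.INTER_CUBIC))
E
```

```text
[[314.4 211.2]
 [335.4 218.7]
 [357.6 226.6]
 [381.  234.9]]
```

View pics/o2.png

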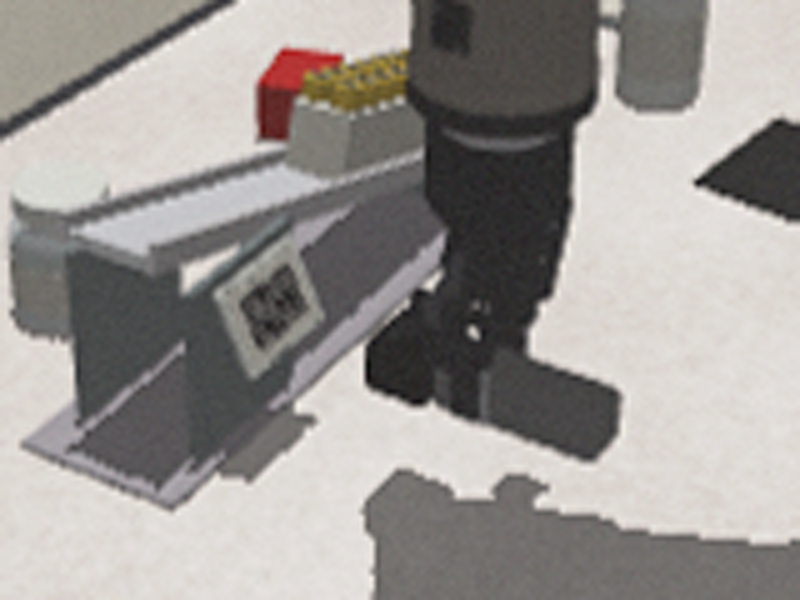

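The projected label centre (314.4, 211.2) agrees with the picture at (314.6, 211.4), and the head points at it. I'll hold, then return the scanner to its mat.

```bash
python3 - <<'E'
from h import *
bot.sleep(2.8); st("held")
bot.movel((PC[0]-.02,PC[1],.22),rate=.12)
p=(.4265,-.3675); o=down(-.075)
bot.movep((*p,.15),o); st("above mat")
h=bot.movel((*p,.0105),rate=.07,f_stop=6); st("low %s"%h)
bot.move_gripper(.085); st("open")
bot.movel((*p,.2),rate=.15)
bot.movep((.48,-.25,.32),down(0)); st()
cv2.imwrite("pics/p.png",bot.capture("wrist")); cv2.imwrite("pics/p_s.png",bot.capture("side")); cv2.imwrite("pics/p_c.png",bot.capture("scene"))
E
```

```text
held 56.38 [0.459 0.083 0.079] w 0.0332 F [ 0.8 -0.  -2.1]
above mat 59.39 [ 0.427 -0.366  0.15 ] w 0.0328 F [ 0.4  0.7 -2.1]
low False 61.53 [ 0.427 -0.368  0.011] w 0.033 F [ 0.6  0.1 -1.4]
open 62.09 [ 0.427 -0.368  0.011] w 0.085 F [ 0.3  0.2 -0.1]
 64.25 [ 0.479 -0.251  0.319] w 0.0848 F [ 0.5 -0.7 -1.4]
```

View pics/p.png

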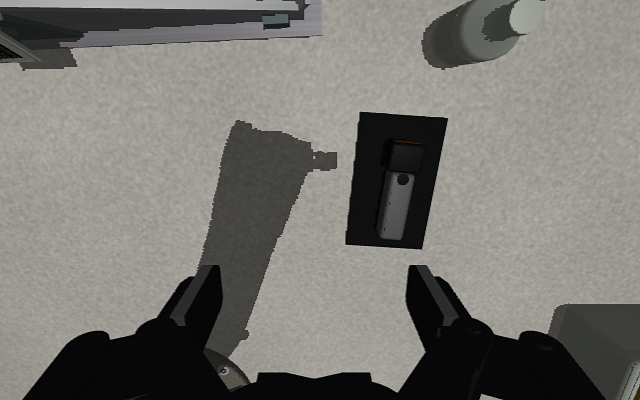

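View pics/p_s.png

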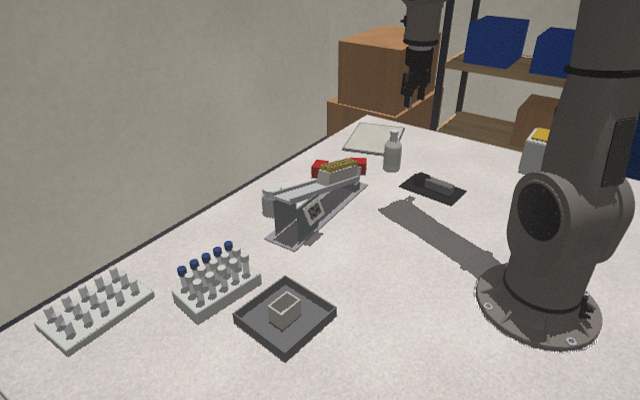

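View pics/p_c.png

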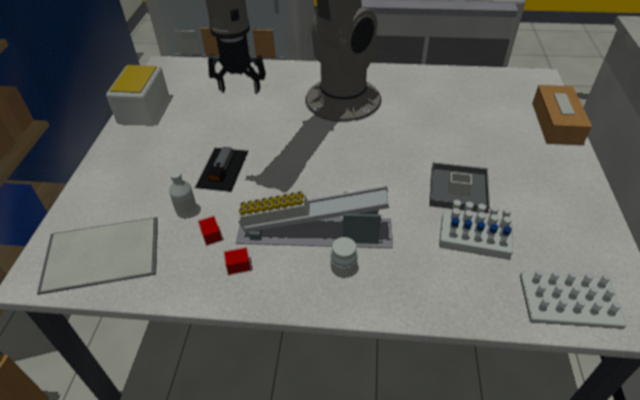

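The scanner lies flat and central on its mat, the empty is in the tray, and the packs are queued. One last close check on the queue before handing in.

```bash
python3 - <<'E'
from h import *
bot.movep((.60,-.17,.33),down(0)); st()
K=cal("wrist"); im=bot.capture("wrist")
# predicted sleeve outline corners at pack boundaries (far side top, z .062)
pts=proj([bedw(x,y,.05) for y in (0,.062,.124,.186) for x in (-.022,.022)],K); print(pts.round(0).tolist())
u=pts.mean(0); x0=max(0,int(u[0]-140)); y0=max(0,int(u[1]-80)); 
cv2.imwrite("pics/q.png",cv2.resize(im[y0:y0+190,x0:x0+260],None,fx=3,fy=3,interpolation=cv2.INTER_CUBIC))
E
```

```text
65.03 [ 0.6   -0.17   0.329] w 0.0849 F [-0.2 -0.9  0.8]
[[377.0, 112.0], [378.0, 71.0], [325.0, 116.0], [324.0, 73.0], [270.0, 120.0], [266.0, 75.0], [209.0, 124.0], [202.0, 77.0]]
```

View pics/q.png

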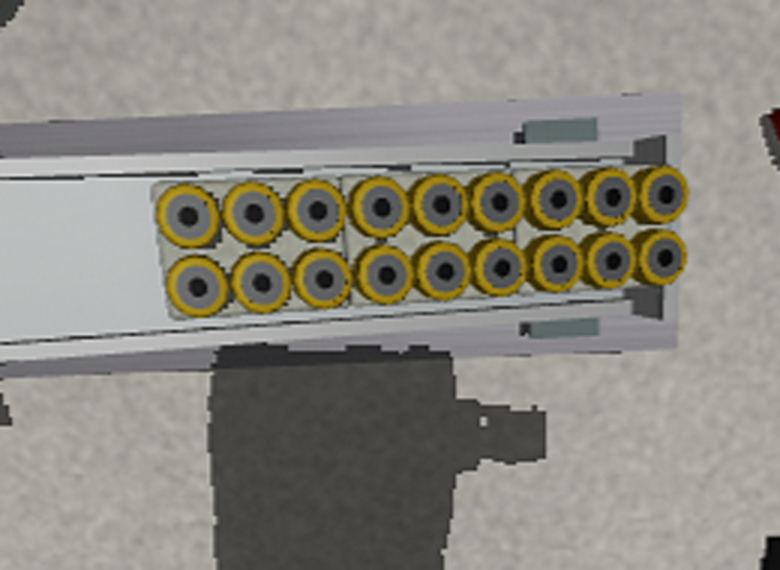

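The three packs are upright and square, and show no gaps from the stop upward. I'm handing in.

```bash
python3 -c "
from h import *
bot.sign_off()"
```

```text
the job is handed in; nothing more can be done
```

The job is done and handed in at about 65 s of the 210 s allowed. `sign_off` reports no verdict.

- **Empty pack:** I took it out of the lane first and set it upright in the grey returns tray.
- **Full packs:** Three were on the bench. All three went into the lane upright and lengthwise, each released a few centimetres above the queue. The last close-up shows them closed up behind the stop with no visible gaps.
- **Scanner:** I held it level on the label's axis with its window about 7 cm away, by my calculation, for 2.8 s. The label's position in the side picture agreed with my estimate to within 1 px. I then laid it flat and central on its mat.
- **Bystanders:** The rack, bottle, jar and red look-alikes look unmoved in the last pictures. The gripper was open and clear of everything.

No check failed or disagreed, and I saw nothing knocked aside during the run.

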